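# Gauge the paddle blank and hold the dial gauge up to read

## Robot

A 6-joint arm with a two-finger parallel gripper is mounted at the origin on the work surface. World frame = base frame: x ahead of the robot, y to its left, z up, the work surface at z = 0. Lengths are in m, angles in rad, forces in N, time in s.
With the tool pointing down it reaches from about 0.325 to 0.75 m from the base axis. Payload 7.6 kg.
Tool frame: the origin (TCP) lies at the very end of the fingers, on their centre line; the grasp point (between the pads) lies 19 mm behind it; z points along the fingers, x is the direction in which the jaws open and shut, and the axes are right-handed (so a half turn about z gives the same grasp; the last joint's range is limited). The gripper opens to 85 mm and grips with 20 to 120 N. Pads are 22 mm wide; open, the fingers measure 114 mm over their backs; the gripper's body (76 mm by 85 mm) begins 54 mm behind the grasp point. The pads swing forward as they close: fully open they stand 13 mm farther back than shut.
Start: joints at [1.275, 0.052, 1.401, -0, 1.689, -0.07], TCP at [0.118, 0.512, 0.231] pointing down, gripper open.
Joint ranges: [-2.9, 2.9], [-0.91, 2.17], [0.12, 2.37], [-1.06, 4.2], [0.26, 2.73], [-2.93, 2.93]. Speed limits (rad/s): [2.57, 2.57, 3.01, 3.14, 3.14, 3.14].

## Interface

Orientations are given as [roll, pitch, yaw] about the fixed x, y, z axes, in that order (R = Rz(yaw) Ry(pitch) Rx(roll)).
In Python, from plant import ctrl gives the robot as it stands.
- The arm moves only by the shell command python3 -m jog 'ROWS' [OPENING]. ROWS is JSON, a list of rows, each a list of 6 numbers: the shift along the tool's x, y, z as a fraction of full scale, then the turn, a rotation vector about the tool's x, y, z as a fraction of full scale. A call has 1 to 8 rows; each row is the pose to reach, as a shift and turn from the pose measured when the call began, along the tool's axes at that moment; what a row does not reach only later rows make up. Full scale, the value 1, is 0.2 m for a shift and 60 degrees for a turn. A row lasts 1/8 s, in which the tool goes at most 62.5 mm and 10.7 degrees, less where a joint would pass 70% of its speed; a pose out of reach is approached as far as the arm can. A call with a number of a shift or a turn outside -1 to 1 is refused whole. A call with a gripper value outside its range is refused whole. OPENING is the opening, from -1 (shut) to 1 (fully open), set as the call begins (- or left out, the last holds). The fingers move at their own pace and stop on an object; the grip force is fixed at half the most. Time passes only in rows, so rows that repeat a pose let the fingers close. It gives the time, the measured TCP pose, the force and the opening at its end, in the units of the state.
- ctrl.observe(): the state, without advancing time (a new reading comes with each control period).
- ctrl.read_camera(name): name is "side" or "top" or "wrist"; returns a dict with "image" (420x560x3 uint8, red, green, blue), "intrinsics" (3x3 intrinsics, pixels), "k1" (the pictures are not rectified: a ray, as slopes to the right and down, at radius r is drawn at 1 + k1 r^2 times it, then the intrinsics apply), "extrinsics" (4x4, takes a point from camera to world coordinates). Camera axes: x right, y up, looking along -z (the intrinsics and any distortion apply to the point x, -y, -z); pixel columns grow to the right and rows downward; lengths in m; the calibration is good to about 2 mm. A picture is of the moment at which its call begins. There is no depth.
- ctrl.finish_job(): hands the job in, once; it reports no verdict.
Trained networks look in a picture, given as the dict that the camera call returned (one of the last four; its "shot" number tells which), for a name from the list of things; names that differ only in an ending like _2 or _b are one class to them, and where a whole thing is asked for, a point or a joint stands for the part that bears it (a point fixed in the world has none). Each returns a list of dicts, best first, with "conf" (0 to 1); they miss things now and then, are a little off and sometimes report something else, mostly with a low value. They report only what shows in the picture. A call takes as long as a camera call. They do not tell look-alikes from the thing itself.
- ctrl.cut_out(picture, thing): "mask" (420x560 bool, what is visible of it).
- ctrl.tip_of(picture, thing): "location" ([x, y, z] in m, in world coordinates, good to about 4 mm: a listed point, or the origin of a listed thing).
The state is a dict: "time_s": time; "q": joint angles; "dq": joint speeds; "joint_torque": joint torques, N m; "tcp_pos": TCP position; "eef_rot": TCP orientation; "force": force on the tool from outside, world axes, zero at the start; "torque": the same for the moment, N m; "gripper_width": opening from 0.0 (shut) to 1.0 (fully open).
Only numpy, scipy, OpenCV 4.12 (cv2) and the standard library are available. Lean on these libraries where they do the work, as an engineer would, in place of code of your own. Each camera call takes 0.05 s, during which the arm holds its last target. There are 200 camera calls.

## Task

Take the wooden dial gauge off its stand by the middle of its bar and, keeping it level, set its spring foot down on the dark round plug in the broad end of the paddle blank for about a second, then likewise on the plug in the narrow end; each time let the plunger sink in a little (about 6 mm), never all the way. Then lift the gauge up so that its foot is about 15 cm above the bench and finish while still holding it there, steady and level with the dial facing up. Leave the mallet, block plane and glue jar where they are.

Things in the scene. Friction and masses are not known exactly. Their poses are not given: they have to be found in the camera images.
- gauge: Loose dial gauge, 0.2 to 0.36 kg: pale wooden bar 166 (x) x 24 (y) x 28 (z) mm, origin at the centre of its underside. Steel dial 50 mm wide, 14 mm high on top at x = -56; brass guide 13 mm wide under x = +66, down to z = -34, its cap 20 mm wide, 12 mm high on top. Grip across y near the middle (x -25 to 50 is free), where it balances within 8 mm. Starts level on the stand, foot at 15 mm.
- foot (a point): Lowest point of the plunger's round steel foot (ball 10 mm across, stem 8 mm). With the plunger out it is at x = 66, y = 0, z = -60 mm in the gauge's frame.
- plunger (a joint): How far the plunger is pressed up into the gauge, m: 0 fully out, 0.014 at its stop. Its spring pushes out with about 0.7 N at first, rising 0.35 N per mm to about 5.5 N at the stop; it springs back by itself.
- stand: Fixed dark wooden stand, origin under its centre. Foot board 104 (x) x 70 (y) x 10 mm; two uprights 10 mm thick, 50 mm wide, at x = +42 and -42 carry the bar's underside at 75 mm in notches 28 mm wide with cheeks up to 84 mm; open between them down to the foot board. The gauge lies along its x, plunger beyond the +x upright.
- blank: Fixed pale paddle blank on a riser, flat top 45 mm above the bench, 300 mm long: the broad blade, 120 x 90 mm, is at +x and the narrow shaft, 42 mm wide, at -x. Between dark bench dogs (20 mm pegs, 50 mm high) at x = +161 and -161 mm. Origin: under its middle, on the bench.
- plug_broad (a point): Centre of the top of the dark wooden plug (16 mm across, flush with the blank's top, 45 mm above the bench) in the broad blade, 75 mm from the blank's middle.
- plug_narrow (a point): Centre of the top of the identical plug in the narrow shaft, 75 mm from the blank's middle the other way, 45 mm above the bench.
- mallet: Bystander: wooden mallet lying on the bench, head 60 x 90 x 70 mm, handle 26 mm thick reaching 140 mm to its -x. Origin on the bench.
- plane: Bystander: small steel block plane, 150 x 46 mm, 50 mm high. Origin: centre of its underside.
- glue: Bystander: amber glass glue jar, 60 mm across, 100 mm high. Origin: centre of its underside.
Things that resemble listed ones, but are neither listed nor needed, are in the scene too. Leave any green or turquoise look-alike of the gauge alone.

How it is judged:
By the outcome, as a careful person would: the job done as asked, in the order asked, and still so for the second after the job is handed in, while the arm keeps its last pose, push and grip.
It also fails if it takes over 58 s, if anything falls off the work surface, if the arm or the gripper's body presses on something with over 40 N, if the wrist force passes 120 N, or if a joint passes its speed limit or range.

## Working session

There is one attempt and no reset: what is moved stays moved. The work goes in short steps, Python scripts to look and compute and a shell command to move; the robot and the scene stay as the last step left them, time stands still between calls to the robot, and variables do not carry over. Pictures are saved under pics/ and viewed, about 8 in all and at most 12, crops included, and the job is handed in when it is done.

```bash
mkdir -p pics; cat > h.py <<'E'
import numpy as np, cv2
from plant import ctrl
from scipy.spatial.transform import Rotation as R
def shot(n,save=None):
    p=ctrl.read_camera(n)
    if save: cv2.imwrite('pics/'+save,p['image'][:,:,::-1])
    return p
def ray(p,u,v):
    K=np.array(p['intrinsics']);E=np.array(p['extrinsics'])
    d=np.array([(u-K[0,2])/K[0,0],(v-K[1,2])/K[1,1]]);s=d.copy()
    for _ in range(20): s=d/(1+p['k1']*(s@s))
    return E[:3,3],E[:3,:3]@np.array([s[0],-s[1],-1])
def at(p,u,v,z):
    o,d=ray(p,u,v); return o+d*(z-o[2])/d[2]
def proj(p,X):
    K=np.array(p['intrinsics']);E=np.array(p['extrinsics'])
    c=E[:3,:3].T@(np.array(X)-E[:3,3]); s=np.array([c[0],-c[1]])/-c[2]; s=s*(1+p['k1']*(s@s))
    return K[0,0]*s[0]+K[0,2],K[1,1]*s[1]+K[1,2]
E
python3 - <<'E'
from h import *
s=ctrl.observe();print({k:np.round(v,3).tolist() for k,v in s.items()})
for n in('top','side'):
    p=shot(n,n+'1.png')
    for t in ['gauge','foot','stand','blank','plug_broad','plug_narrow','mallet','plane','glue']:
        print(n,t,[(np.round(d['location'],3).tolist(),round(d['conf'],2)) for d in ctrl.tip_of(p,t)[:4]])
E
```

```text
{'time_s': 0.0, 'q': [1.275, 0.053, 1.402, 0.0, 1.689, -0.07], 'dq': [0.001, 0.003, 0.0, -0.0, -0.001, 0.0], 'joint_torque': [0.001, -38.167, -36.018, -0.0, 0.006, -0.0], 'tcp_pos': [0.117, 0.511, 0.23], 'eef_rot': [-3.141, 0.002, 1.345], 'force': [-0.281, 0.085, -0.666], 'torque': [0.018, 0.018, 0.016], 'gripper_width': 0.999}
top gauge [([0.554, -0.209, 0.078], 0.96), ([0.353, -0.292, 0.013], 0.84), ([0.75, -0.28, 0.018], 0.73), ([0.552, 0.221, -0.0], 0.36)]
top foot []
top stand [([0.556, -0.212, -0.001], 0.55)]
top blank []
top plug_broad [([0.592, 0.28, 0.045], 0.64)]
top plug_narrow [([0.503, 0.162, 0.048], 0.88)]
top mallet [([0.538, 0.545, -0.0], 0.81)]
top plane [([0.578, -0.537, 0.001], 0.81)]
top glue [([0.772, -0.09, 0.001], 0.71)]
side gauge [([0.555, -0.208, 0.075], 0.72), ([0.352, -0.288, 0.017], 0.6), ([0.754, -0.277, 0.016], 0.56), ([0.576, -0.537, 0.001], 0.43)]
side foot [([0.264, -0.308, 0.002], 0.52), ([0.714, -0.365, 0.005], 0.51), ([0.556, -0.209, -0.004], 0.27)]
side stand [([0.556, -0.207, -0.004], 0.56)]
side blank [([0.546, 0.222, 0.002], 0.93)]
side plug_broad [([0.505, 0.161, 0.044], 0.72), ([0.59, 0.284, 0.043], 0.69)]
side plug_narrow [([0.504, 0.162, 0.045], 0.58), ([0.553, -0.209, 0.076], 0.44)]
side mallet [([0.538, 0.546, 0.001], 0.72)]
side plane [([0.577, -0.538, 0.001], 0.77)]
side glue [([0.776, -0.091, 0.001], 0.82)]
```

View pics/top1.png

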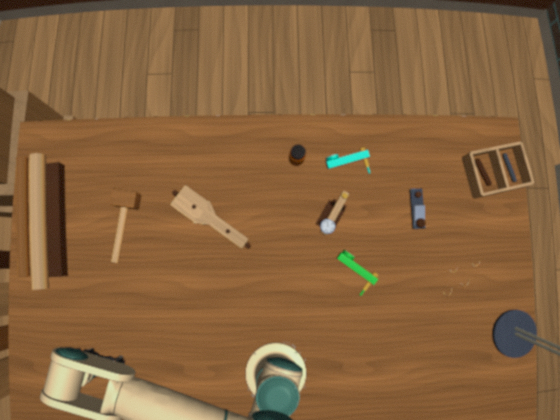

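View pics/side1.png

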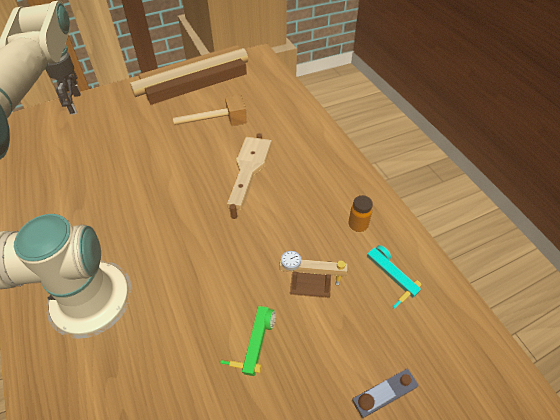

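```bash
python3 - <<'E'
from h import *
for n,du,cu in(('top',(328,226),(345,195)),('side',(291,260),(341,266))):
    p=shot(n); d=at(p,*du,.117);c=at(p,*cu,.115); print(n,d.round(3),c.round(3),np.linalg.norm(c-d).round(3),np.arctan2(*(c-d)[1::-1]),((d+(c-d)*56/122)).round(3))
    m=ctrl.cut_out(p,'gauge')
    for k in m[:3]:
        ys,xs=np.nonzero(k['mask']);print(k['conf'],xs.mean(),ys.mean(),len(xs))
    print([at(p,*g,.0).round(3) for g in []])
    for t in('plug_broad','plug_narrow'):
        for k in ctrl.cut_out(p,t)[:2]:
            ys,xs=np.nonzero(k['mask']);print(t,k['conf'],len(xs),at(p,xs.mean(),ys.mean(),.045).round(4))
E
python3 -m jog '[[0,0,0,0,0,0]]' 1
python3 - <<'E'
from h import *
s=ctrl.observe(); Rt=R.from_euler('xyz',s['eef_rot']).as_matrix()
print(Rt.round(3)); print((Rt.T@(np.array([.555,-.209,.23])-s['tcp_pos'])/.2).round(3))
E
```

```text
top [ 0.509 -0.184  0.117] [ 0.614 -0.246  0.115] 0.122 -0.5353539468914211 [ 0.557 -0.212  0.116]
0.94 348.87545787545787 159.04029304029305 546
0.9 333.0556745182013 214.34475374732335 467
0.58 357.1096153846154 268.5403846153846 520
[]
plug_broad 0.68 1533 [0.5638 0.2402 0.045 ]
side [ 0.511 -0.185  0.117] [ 0.614 -0.25   0.115] 0.122 -0.568306309327457 [ 0.558 -0.215  0.116]
0.85 255.48555377207063 341.12600321027287 1246
0.85 393.6090373280943 272.55992141453834 1018
0.58 311.9412915851272 265.47162426614483 1022
[]
plug_broad 0.71 1710 [0.5503 0.215  0.045 ]
plug_narrow 0.59 1644 [0.5508 0.2164 0.045 ]
plug_narrow 0.57 707 [ 0.7811 -0.0842  0.045 ]
time_s: 1.52
tcp_pos: [0.1175, 0.5117, 0.2313]
eef_rot: [3.142, -0.0, 1.345]
force: [-0.4, -0.0, -0.2]
gripper_width: 1.003
[[ 0.224  0.975  0.   ]
 [ 0.975 -0.224  0.   ]
 [ 0.     0.    -1.   ]]
[-3.022  2.939  0.006]
```

```bash
python3 -m jog '[[-0.08,0.08,0,0,0,0],[-0.24,0.24,0,0,0,0],[-0.42,0.42,0,0,0,0],[-0.6,0.6,0,0,0,0],[-0.75,0.75,0,0,0,0],[-0.87,0.87,0,0,0,0],[-0.96,0.96,0,0,0,0],[-1,1,0,0,0,0]]' 1
python3 -m jog '[[-0.1,0.1,0,0,0,0],[-0.26,0.26,0,0,0,0],[-0.44,0.44,0,0,0,0],[-0.6,0.6,0,0,0,0],[-0.75,0.75,0,0,0,0],[-0.87,0.87,0,0,0,0],[-0.96,0.96,0,0,0,0],[-1,1,0,0,0,0]]'
python3 -m jog '[[-0.1,0.1,0,0,0,0.04],[-0.26,0.26,0,0,0,0.08],[-0.44,0.44,0,0,0,0.14],[-0.6,0.6,0,0,0,0.2],[-0.8,0.75,0,0,0,0.25],[-0.93,0.87,0,0,0,0.31],[-0.99,0.93,0,0,0,0.31],[-0.99,0.93,0,0,0,0.31]]'
python3 - <<'E'
from h import *
p=shot('wrist','w1.png')
print(np.array(p['extrinsics']).round(3).tolist())
s=ctrl.observe();print(s['tcp_pos'],s['eef_rot'],s['q'])
for k in ctrl.tip_of(p,'gauge'):print(k)
E
```

```text
time_s: 2.52
tcp_pos: [0.2682, 0.2712, 0.2315]
eef_rot: [3.141, -0.001, 1.344]
force: [-0.2, 0.7, -0.3]
gripper_width: 0.999
time_s: 3.52
tcp_pos: [0.4184, 0.0308, 0.2313]
eef_rot: [-3.141, -0.001, 1.343]
force: [-0.1, 0.0, 0.3]
gripper_width: 1.001
time_s: 4.53
tcp_pos: [0.5551, -0.2039, 0.2304]
eef_rot: [-3.14, -0.001, 1.018]
force: [-0.4, 0.1, 0.5]
gripper_width: 0.997
[[0.526, -0.805, -0.274, 0.485], [0.851, 0.499, 0.167, -0.16], [0.002, -0.321, 0.947, 0.373], [0.0, 0.0, 0.0, 1.0]]
[ 0.55491992 -0.20329291  0.23070478] [-3.14023646e+00 -8.03613574e-04  1.01853864e+00] [-4.14108147e-01  2.40654555e-01  1.19430879e+00  9.92022191e-04
  1.70786184e+00 -1.43251239e+00]
{'location': [0.7538, -0.2832, 0.0164], 'conf': 0.92}
{'location': [0.5539, -0.2073, 0.0745], 'conf': 0.8}
{'location': [0.3548, -0.2891, 0.0145], 'conf': 0.56}
```

View pics/w1.png

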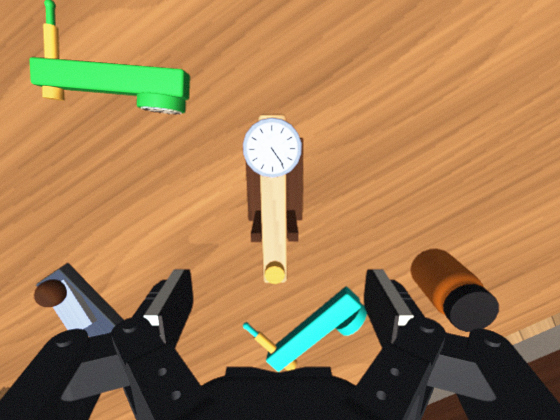

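The wrist picture shows the wooden gauge nearly upright in the image: dial centre at (272,147), brass cap at (274,272), with stand cheeks at (256..294,228). The look-alikes are well clear.

```bash
python3 - <<'E'
from h import *
p=shot('wrist')
d=at(p,272,147.5,.117);c=at(p,274,271.5,.115); y=np.arctan2(*(c-d)[1::-1]); g=d+(c-d)*56/122
print(d,c,np.linalg.norm(c-d),y,g)
e1=at(p,262,283,.103);e2=at(p,287,283,.103);print('bar end',(e1+e2)/2,np.linalg.norm(e1-e2), g+139*0-0+83*.001*np.array([np.cos(y),np.sin(y),0]))
s=ctrl.observe(); Rt=R.from_euler('xyz',s['eef_rot']).as_matrix()
t=g.copy();t[2]=.071
print((Rt.T@(t-s['tcp_pos'])/.2).round(3),'turn',-(y+np.pi/2-s['eef_rot'][2])/np.radians(60))
E
```

```text
[ 0.50936431 -0.18005523  0.117     ] [ 0.61134033 -0.24160137  0.115     ] 0.11912614158184576 -0.5430150172994582 [ 0.55617297 -0.20830592  0.11608197]
bar end [ 0.62890831 -0.25208714  0.103     ] 0.025773297580383516 [ 0.62723381 -0.25119365  0.11608197]
[-0.02   0.02   0.801] turn -0.008126306731036044
```

```bash
python3 -m jog '[[-0.02,0.02,0.06,0,0,-0.008],[-0.02,0.02,0.18,0,0,-0.008],[-0.02,0.02,0.34,0,0,-0.008],[-0.02,0.02,0.5,0,0,-0.008],[-0.02,0.02,0.64,0,0,-0.008],[-0.02,0.02,0.74,0,0,-0.008],[-0.02,0.02,0.79,0,0,-0.008],[-0.02,0.02,0.8,0,0,-0.008]]'
python3 -m jog '[[0,0,0,0,0,0],[0,0,0,0,0,0]]'
python3 - <<'E'
from h import *
p=shot('wrist','w2.png');s=ctrl.observe();print(s['tcp_pos'],s['eef_rot'])
E
```

```text
time_s: 5.68
tcp_pos: [0.5561, -0.2082, 0.0711]
eef_rot: [-3.141, -0.001, 1.028]
force: [0.0, -0.2, 0.9]
gripper_width: 0.993
time_s: 5.92
tcp_pos: [0.5566, -0.2084, 0.0721]
eef_rot: [3.14, -0.001, 1.028]
force: [-0.2, 0.4, 0.3]
gripper_width: 1.001
[ 0.55651963 -0.20841538  0.07194858] [ 3.14072433e+00 -9.93468382e-04  1.02779383e+00]
```

View pics/w2.png

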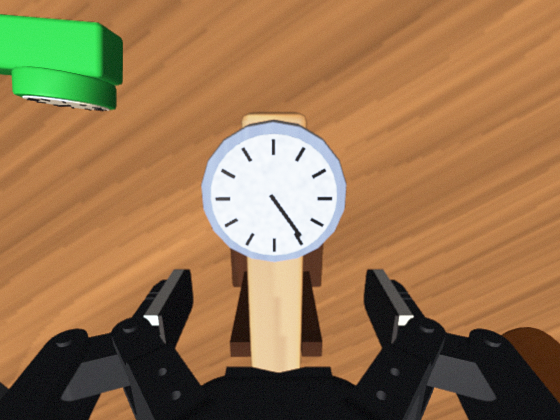

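The bar (centre column ~275) is centred between the pads (190 and 365), and the jaws straddle it between the uprights. Closing.

```bash
python3 -m jog '[[0,0,0,0,0,0],[0,0,0,0,0,0],[0,0,0,0,0,0],[0,0,0,0,0,0],[0,0,0,0,0,0],[0,0,0,0,0,0],[0,0,0,0,0,0],[0,0,0,0,0,0]]' -1
python3 -m jog '[[0,0,-0.02,0,0,0],[0,0,-0.06,0,0,0],[0,0,-0.13,0,0,0],[0,0,-0.22,0,0,0],[0,0,-0.32,0,0,0],[0,0,-0.4,0,0,0],[0,0,-0.45,0,0,0],[0,0,-0.45,0,0,0]]'
python3 - <<'E'
from h import *
s=ctrl.observe();print(s['tcp_pos'],s['eef_rot'],s['torque'])
p=shot('wrist','w3.png')
q=shot('side','s3.png');cv2.imwrite('pics/s3c.png',cv2.resize(q['image'][180:340,230:430,::-1],None,fx=3,fy=3))
for n in (p,q): print([(k['location'],k['conf']) for k in ctrl.tip_of(n,'gauge')],[(k['location'],k['conf']) for k in ctrl.tip_of(n,'foot')])
E
```

```text
time_s: 6.98
tcp_pos: [0.5566, -0.2085, 0.0722]
eef_rot: [3.14, -0.001, 1.028]
force: [-0.2, -1.1, 3.4]
gripper_width: 0.267
time_s: 7.98
tcp_pos: [0.5568, -0.2087, 0.1631]
eef_rot: [3.139, -0.001, 1.028]
force: [0.2, 0.9, -2.8]
gripper_width: 0.271
[ 0.556753   -0.20870016  0.16312036] [ 3.13881730e+00 -1.12954492e-03  1.02771477e+00] [ 0.05233046 -0.02592381  0.04492434]
[([0.5577, -0.2071, 0.1657], 0.77), ([0.7549, -0.2837, 0.0182], 0.63), ([0.3525, -0.2865, 0.0159], 0.59)] []
[([0.5586, -0.2073, 0.1633], 0.76), ([0.3556, -0.2911, 0.0141], 0.61), ([0.755, -0.2787, 0.0156], 0.61)] [([0.2653, -0.3081, 0.0033], 0.43), ([0.7153, -0.3634, 0.0015], 0.39)]
```

View pics/s3c.png

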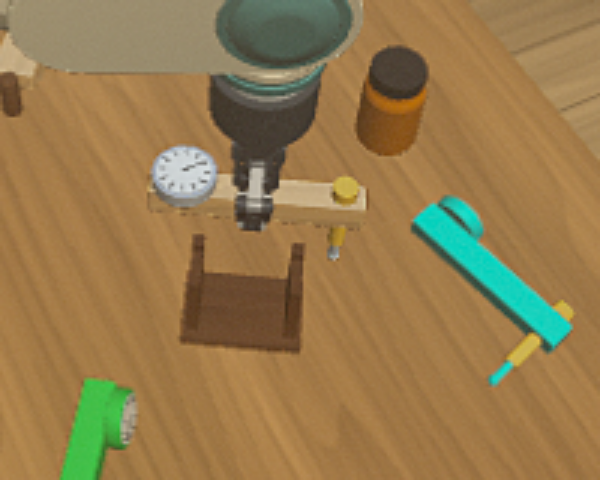

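View pics/w3.png

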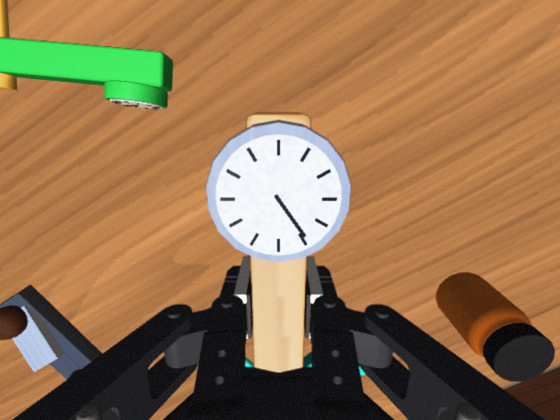

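The gauge hangs level in the jaws, centred, with the stand empty below. The foot shows at side pixel ~(341,266). Next I'll find the plugs precisely.

```bash
python3 - <<'E'
from h import *
for n in('top','side'):
    p=shot(n);im=p['image']
    g=cv2.cvtColor(im,cv2.COLOR_RGB2GRAY).astype(float)
    for nm,X in(('broad',(.591,.282,.045)),('narrow',(.504,.162,.045))):
        u,v=proj(p,X);u0,v0=int(round(u)),int(round(v));w=g[v0-5:v0+6,u0-5:u0+6]
        W=np.clip(np.percentile(w,75)-15-w,0,None); 
        # keep component near min
        _,lab=cv2.connectedComponents((W>0).astype(np.uint8)); j=lab[5,5] or lab[np.unravel_index(W.argmax(),W.shape)]; W=W*(lab==j)
        yy,xx=np.mgrid[v0-5:v0+6,u0-5:u0+6]; uu,vv=(W*xx).sum()/W.sum(),(W*yy).sum()/W.sum()
        print(n,nm,(round(u,1),round(v,1)),(round(uu,1),round(vv,1)),(W>0).sum(),at(p,uu,vv,.045).round(4))
    if n=='side': print('foot',at(p,341,265,.110).round(4))
p=shot('wrist');s=ctrl.observe();z=s['tcp_pos'][2]+.045
d=at(p,278.5,190,z);y=s['eef_rot'][2]-np.pi/2
print('dial',d,'foot',d+.122*np.array([np.cos(y),np.sin(y),0]),'foot if centred',s['tcp_pos']+.066*np.array([np.cos(y),np.sin(y),0]))
E
```

```text
top broad (np.float64(193.3), np.float64(206.8)) (np.float64(193.5), np.float64(206.2)) 30 [0.5932 0.2814 0.045 ]
top narrow (np.float64(227.1), np.float64(230.8)) (np.float64(227.4), np.float64(230.9)) 26 [0.5037 0.161  0.045 ]
side broad (np.float64(251.3), np.float64(153.1)) (np.float64(nan), np.float64(nan)) 0 [nan nan nan]
side narrow (np.float64(239.5), np.float64(185.8)) (np.float64(nan), np.float64(nan)) 0 [nan nan nan]
foot [ 0.6172 -0.2453  0.11  ]
dial [ 0.50827613 -0.17872432  0.2068527 ] foot [ 0.61272674 -0.24176454  0.2068527 ] foot if centred [ 0.61287938 -0.24263994  0.1618527 ]<stdin>:10: RuntimeWarning: invalid value encountered in scalar divide
```

```bash
for i in 1; do python3 -m jog '[[0.04,-0.03,0,0,0,0],[0.12,-0.08,0,0,0,0],[0.24,-0.16,0,0,0,0],[0.36,-0.24,0,0,0,0],[0.48,-0.32,0,0,0,0],[0.6,-0.4,0,0,0,0],[0.7,-0.46,0,0,0,0],[0.73,-0.48,0,0,0,0]]'; done
python3 -m jog '[[0.04,-0.03,0,0,0,0],[0.12,-0.08,0,0,0,0],[0.24,-0.16,0,0,0,0],[0.36,-0.24,0,0,0,0],[0.48,-0.32,0,0,0,0],[0.6,-0.4,0,0,0,0],[0.7,-0.46,0,0,0,0],[0.73,-0.48,0,0,0,0]]'
python3 -m jog '[[0.04,-0.03,0,0,0,0],[0.12,-0.08,0,0,0,0],[0.24,-0.16,0,0,0,0],[0.36,-0.24,0,0,0,0],[0.48,-0.32,0,0,0,0],[0.6,-0.4,0,0,0,0],[0.7,-0.46,0,0,0,0],[0.73,-0.48,0,0,0,0]]'
python3 - <<'E'
from h import *
s=ctrl.observe();print(s['tcp_pos'],s['eef_rot'])
Rt=R.from_euler('xyz',s['eef_rot']).as_matrix()
print((Rt.T@(np.array([.5357,.315,.112])-s['tcp_pos'])/.2).round(3))
for n in('side','top','wrist'):
    p=shot(n,n+'4.png')
    for t in('gauge','foot','plug_broad'): print(n,t,[(np.round(k['location'],4).tolist(),round(k['conf'],2)) for k in ctrl.tip_of(p,t)[:3]])
    if n=='side':
        print([np.round(proj(p,x)) for x in((.592,.2815,.106),(.592,.2815,.045))]); cv2.imwrite('pics/s4c.png',cv2.resize(p['image'][90:230,170:340,::-1],None,fx=4,fy=4,interpolation=2))
E
```

```text
time_s: 9.43
tcp_pos: [0.5494, -0.0318, 0.1621]
eef_rot: [3.141, -0.001, 1.03]
force: [0.6, 0.0, -2.0]
gripper_width: 0.271
time_s: 10.42
tcp_pos: [0.5419, 0.1442, 0.1621]
eef_rot: [3.141, -0.001, 1.032]
force: [-0.7, 0.7, -3.2]
gripper_width: 0.264
time_s: 11.42
tcp_pos: [0.5341, 0.3203, 0.1619]
eef_rot: [3.141, -0.001, 1.033]
force: [-0.1, -1.0, -2.6]
gripper_width: 0.273
[0.53408191 0.32028849 0.16189327] [ 3.14124633e+00 -1.00081664e-03  1.03305429e+00]
[-0.019  0.02   0.249]
side gauge [([0.3565, -0.2872, 0.0168], 0.84), ([0.5361, 0.32, 0.1661], 0.78), ([0.7543, -0.2798, 0.0186], 0.66)]
side foot [([0.7155, -0.3614, 0.0016], 0.59), ([0.776, -0.0883, 0.0033], 0.49), ([0.2638, -0.3074, 0.0024], 0.4)]
side plug_broad [([0.5911, 0.2867, 0.043], 0.87)]
[array([250., 139.]), array([252., 153.])]
top gauge [([0.5368, 0.3221, 0.168], 0.88), ([0.3526, -0.2899, 0.018], 0.87), ([0.7521, -0.2812, 0.0185], 0.65)]
top foot []
top plug_broad [([0.5921, 0.2812, 0.0456], 0.57)]
wrist gauge [([0.535, 0.3203, 0.1646], 0.74)]
wrist foot []
wrist plug_broad []
```

View pics/s4c.png

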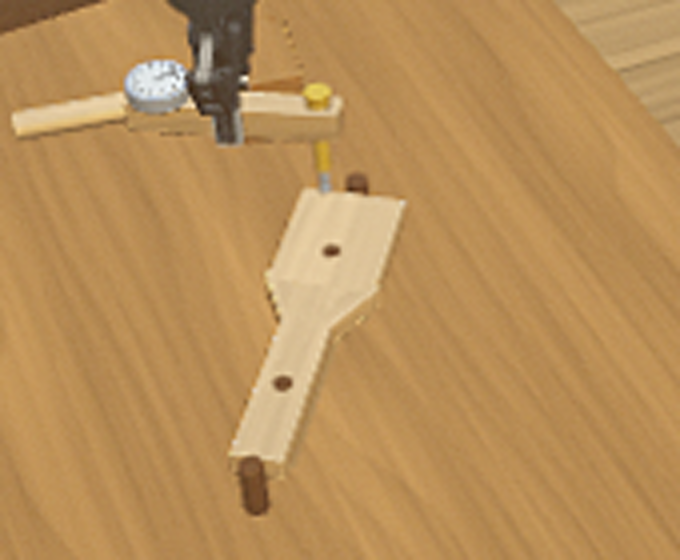

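The crop shows the foot tip at side pixel (251,138), the broad plug at (253,152.7) and the narrow plug at (240.7,185.5). The gauge is level.

```bash
python3 -m jog '[[-0.005,0.005,0.03,0,0,0.005],[-0.013,0.013,0.09,0,0,0.005],[-0.019,0.02,0.15,0,0,0.005],[-0.019,0.02,0.2,0,0,0.005],[-0.019,0.02,0.23,0,0,0.005],[-0.019,0.02,0.24,0,0,0.005],[-0.019,0.02,0.24,0,0,0.005]]'
python3 - <<'E'
from h import *
s=ctrl.observe();print(s['tcp_pos'],s['eef_rot'],s['force'])
Rt=R.from_euler('xyz',s['eef_rot']).as_matrix()
p=shot('side');print('plugs side',at(p,253,152.7,.045),at(p,240.7,185.5,.045),'foot prev',at(p,251,137.5,.107))
f=s['tcp_pos']+.066*np.append(-Rt[:2,1]*-1,0)-[0,0,.057];print('foot est',f,proj(p,f))
cv2.imwrite('pics/s5c.png',cv2.resize(p['image'][100:180,210:300,::-1],None,fx=7,fy=7,interpolation=2))
q=shot('top');print('top plugs',at(q,193.5,206.2,.045),'foot',proj(q,f))
E
```

```text
time_s: 12.9
tcp_pos: [0.5362, 0.3134, 0.1145]
eef_rot: [3.141, -0.002, 1.026]
force: [-1.1, 0.4, -1.1]
gripper_width: 0.274
[0.53620234 0.31338666 0.11447963] [ 3.14068517e+00 -1.57892177e-03  1.02611547e+00] [-1.06816217  0.35716619 -1.05188145]
plugs side [0.59669282 0.28124398 0.045     ] [0.5077812  0.16182065 0.045     ] foot prev [0.59551572 0.28549393 0.107     ]
foot est [0.59265159 0.27918901 0.05747963] (np.float64(251.85593818231754), np.float64(150.60982905177457))
top plugs [0.59315343 0.28142569 0.045     ] foot (np.float64(193.50183321041206), np.float64(205.8347805420032))
```

View pics/s5c.png

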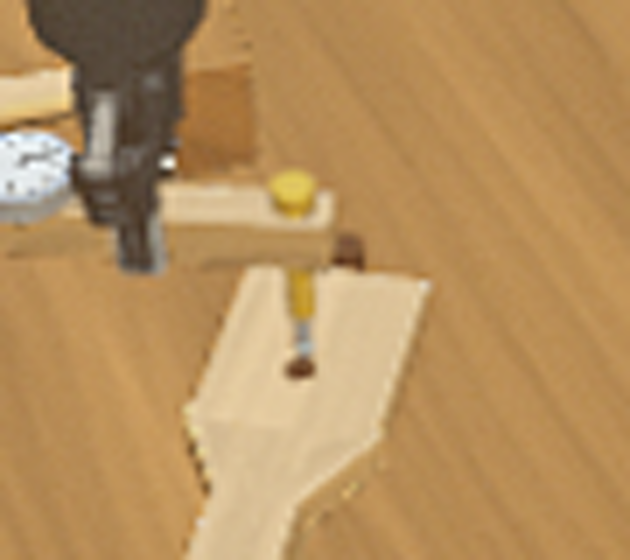

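```bash
python3 - <<'E'
from h import *
p=shot('side');print(at(p,253.4,151.1,.0575)-at(p,252.7,152.7,.045))
s=ctrl.observe();print(s['tcp_pos'])
E
```

```text
[ 0.0004903  -0.00680138  0.0125    ]
[0.53630854 0.31342183 0.11482001]
```

```bash
python3 -m jog '[[0.015,-0.009,0.01,0,0,0],[0.015,-0.009,0.03,0,0,0],[0.015,-0.009,0.04,0,0,0],[0.015,-0.009,0.04,0,0,0]]'
python3 - <<'E'
from h import *
s=ctrl.observe();print(s['tcp_pos'],s['eef_rot'],s['force'])
p=shot('side');cv2.imwrite('pics/s6c.png',cv2.resize(p['image'][130:170,230:280,::-1],None,fx=14,fy=14,interpolation=2))
E
```

```text
time_s: 13.55
tcp_pos: [0.5362, 0.3168, 0.1064]
eef_rot: [3.141, -0.001, 1.026]
force: [-0.1, -0.4, -2.8]
gripper_width: 0.273
[0.53620364 0.31681438 0.10640332] [ 3.14071310e+00 -1.42225486e-03  1.02613384e+00] [-0.07482346 -0.40998192 -2.75861249]
```

View pics/s6c.png

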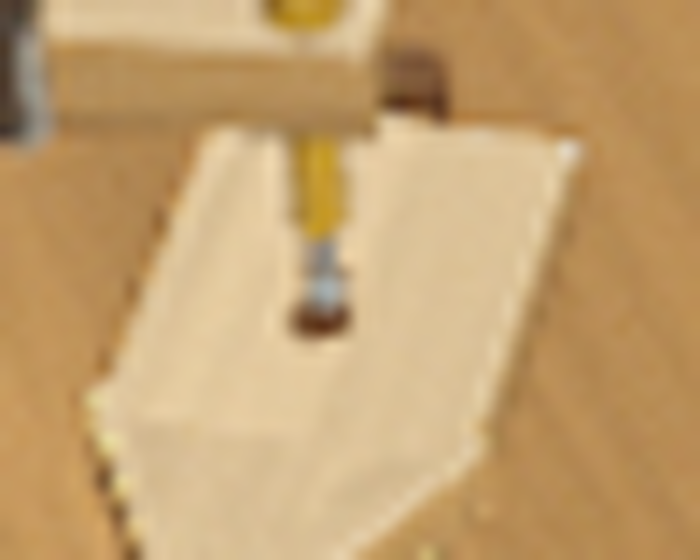

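Foot tip is at (253.3,152.3) in the full picture, just above the plug at (252.9,152.6), a couple of mm short towards -y. I'll nudge it while lowering and pressing.

```bash
python3 -m jog '[[0.004,-0.008,0.004,0,0,0],[0.004,-0.008,0.018,0,0,0],[0.004,-0.008,0.03,0,0,0],[0.004,-0.008,0.042,0,0,0],[0.004,-0.008,0.05,0,0,0],[0.004,-0.008,0.053,0,0,0],[0.004,-0.008,0.053,0,0,0]]'
python3 - <<'E'
from h import *
p=shot('side');f=[]
for i in range(4):
    s=ctrl.observe();f.append(np.r_[s['force'],s['tcp_pos']]);shot('side')
print(np.mean(f,0).round(4),s['eef_rot'],s['time_s'])
cv2.imwrite('pics/s7c.png',cv2.resize(p['image'][130:170,230:280,::-1],None,fx=14,fy=14,interpolation=2))
E
```

```text
time_s: 14.48
tcp_pos: [0.5354, 0.3185, 0.0962]
eef_rot: [3.141, -0.002, 1.026]
force: [-1.1, 0.6, 0.2]
gripper_width: 0.271
[-1.1925  0.4151  0.2317  0.5354  0.3185  0.0962] [ 3.14054239e+00 -1.99000388e-03  1.02613467e+00] 14.675
```

View pics/s7c.png

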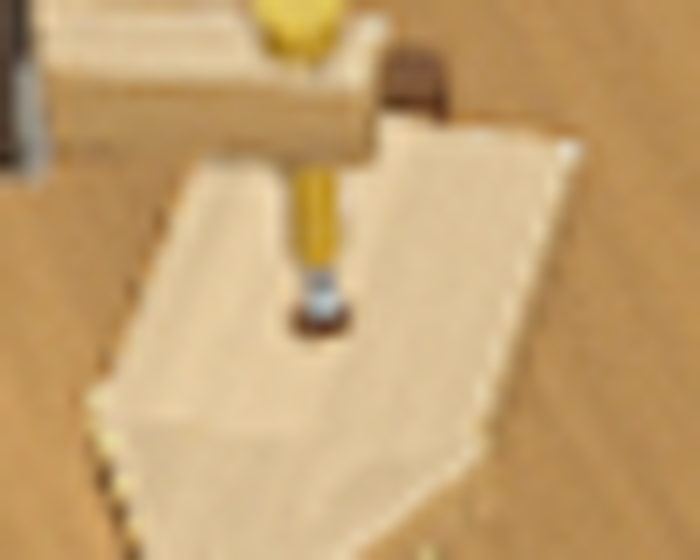

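Foot sits on the plug with the plunger partly in; the force change of 2.8 N corresponds to ~6 mm. Hold a bit more, lift, and go to the narrow plug.

```bash
python3 -m jog '[[0,0,0,0,0,0],[0,0,0,0,0,0],[0,0,0,0,0,0],[0,0,0,0,0,0],[0,0,0,0,0,0]]'
python3 -m jog '[[0,0,-0.02,0,0,0],[0,0,-0.06,0,0,0],[0,0,-0.11,0,0,0],[0,0,-0.16,0,0,0],[0,0,-0.18,0,0,0],[0,0,-0.18,0,0,0]]'
python3 -m jog '[[-0.04,-0.004,0,0,0,0],[-0.13,-0.012,0,0,0,0],[-0.25,-0.024,0,0,0,0],[-0.38,-0.036,0,0,0,0],[-0.52,-0.05,0,0,0,0],[-0.64,-0.061,0,0,0,0],[-0.72,-0.069,0,0,0,0],[-0.744,-0.071,0,0,0,0]]'
python3 -m jog '[[0,0,0.02,0,0,0],[0,0,0.06,0,0,0],[0,0,0.1,0,0,0],[0,0,0.12,0,0,0],[0,0,0.125,0,0,0],[0,0,0.125,0,0,0]]'
python3 - <<'E'
from h import *
s=ctrl.observe();print(s['tcp_pos'],s['eef_rot'],s['force'])
Rt=R.from_euler('xyz',s['eef_rot']).as_matrix();print((Rt.T@(np.array([.4462,.1985,.0962])-s['tcp_pos'])/.2).round(4))
p=shot('side');cv2.imwrite('pics/s8c.png',cv2.resize(p['image'][165:205,215:265,::-1],None,fx=14,fy=14,interpolation=2))
E
```

```text
time_s: 15.35
tcp_pos: [0.5354, 0.3185, 0.0961]
eef_rot: [3.141, -0.002, 1.026]
force: [-1.5, 0.4, 0.1]
gripper_width: 0.271
time_s: 16.1
tcp_pos: [0.5355, 0.3184, 0.1326]
eef_rot: [3.14, -0.003, 1.026]
force: [0.3, 0.0, -2.7]
gripper_width: 0.272
time_s: 17.1
tcp_pos: [0.4455, 0.1978, 0.132]
eef_rot: [3.14, -0.002, 1.025]
force: [0.2, -0.2, -2.8]
gripper_width: 0.273
time_s: 17.85
tcp_pos: [0.4457, 0.1979, 0.1071]
eef_rot: [3.14, -0.002, 1.025]
force: [-0.1, 0.1, -1.7]
gripper_width: 0.269
[0.44570503 0.19791116 0.10710086] [ 3.14018450e+00 -2.48485478e-03  1.02547574e+00] [-0.13168936  0.08484482 -1.73084672]
[0.0037 0.0005 0.0545]
```

View pics/s8c.png

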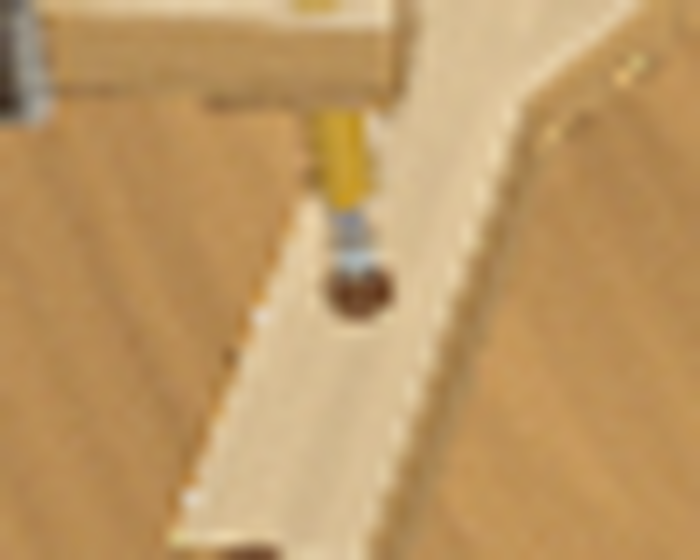

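Foot tip at crop (356,275), plug centre (359,293): about 5 mm above it, so it will land within ~2 mm of centre. Press.

```bash
python3 -m jog '[[0.002,0.001,0.004,0,0,0],[0.002,0.001,0.018,0,0,0],[0.002,0.001,0.03,0,0,0],[0.002,0.001,0.042,0,0,0],[0.002,0.001,0.052,0,0,0],[0.002,0.001,0.056,0,0,0],[0.002,0.001,0.056,0,0,0]]'
python3 - <<'E'
from h import *
p=shot('side');f=[]
for i in range(3):
    s=ctrl.observe();f.append(np.r_[s['force'],s['tcp_pos']]);shot('side')
print(np.mean(f,0).round(4),s['eef_rot'],s['time_s'])
cv2.imwrite('pics/s9c.png',cv2.resize(p['image'][165:205,215:265,::-1],None,fx=14,fy=14,interpolation=2))
E
```

```text
time_s: 18.77
tcp_pos: [0.4462, 0.1982, 0.0962]
eef_rot: [3.14, -0.003, 1.025]
force: [-0.9, -0.0, 1.0]
gripper_width: 0.271
[-1.5889  0.2007  0.1376  0.4462  0.1982  0.0962] [ 3.13995995e+00 -2.80983774e-03  1.02546426e+00] 18.925
```

View pics/s9c.png

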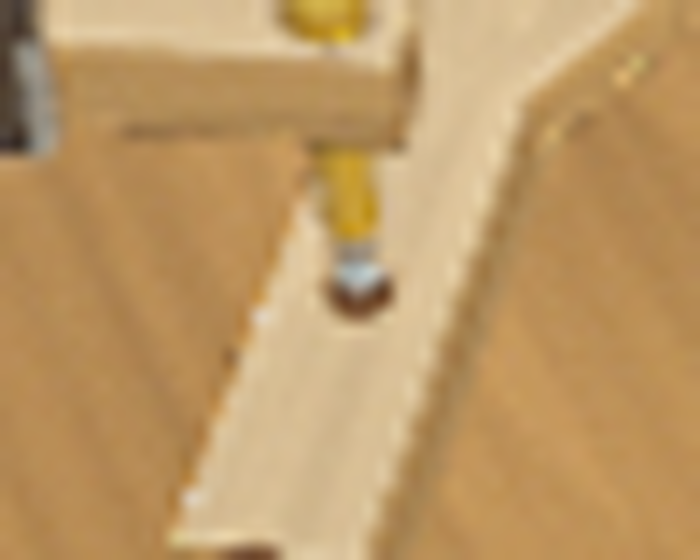

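Foot is on the narrow plug with the plunger partly in, about the same as before. Hold, then lift so the foot is at 0.15 (TCP z ≈ 0.207).

```bash
python3 -m jog '[[0,0,0,0,0,0],[0,0,0,0,0,0],[0,0,0,0,0,0],[0,0,0,0,0,0],[0,0,0,0,0,0]]'
python3 -m jog '[[0,0,-0.02,0,0,0],[0,0,-0.07,0,0,0],[0,0,-0.16,0,0,0],[0,0,-0.27,0,0,0],[0,0,-0.38,0,0,0],[0,0,-0.48,0,0,0],[0,0,-0.54,0,0,0],[0,0,-0.555,0,0,0]]'
python3 -m jog '[[0,0,0,0,0,0],[0,0,0,0,0,0],[0,0,0,0,0,0],[0,0,0,0,0,0]]'
python3 - <<'E'
from h import *
s=ctrl.observe();print(s['tcp_pos'],s['eef_rot'],s['dq'].round(3),s['force'])
p=shot('side');cv2.imwrite('pics/s10c.png',cv2.resize(p['image'][90:210,150:290,::-1],None,fx=5,fy=5,interpolation=2))
f=s['tcp_pos']+np.array([.0564,-.0342,-.057]);print('expected foot px',proj(p,f),f)
w=shot('wrist','w10.png')
for n in(p,w):print([(k['location'],k['conf']) for k in ctrl.tip_of(n,'gauge')[:3]])
for t in('mallet','plane','glue'):print(t,[k['location'] for k in ctrl.tip_of(p,t)[:1]])
E
```

```text
time_s: 19.6
tcp_pos: [0.4462, 0.1982, 0.0961]
eef_rot: [3.14, -0.003, 1.025]
force: [-1.4, -0.9, -0.4]
gripper_width: 0.273
time_s: 20.6
tcp_pos: [0.4462, 0.1981, 0.2082]
eef_rot: [3.139, -0.004, 1.025]
force: [-0.0, 1.2, -2.5]
gripper_width: 0.272
time_s: 21.1
tcp_pos: [0.4461, 0.1981, 0.208]
eef_rot: [3.139, -0.004, 1.025]
force: [-0.7, 0.1, -2.4]
gripper_width: 0.27
[0.44606135 0.19809049 0.20796991] [ 3.13928308 -0.00366298  1.02544133] [-0.    -0.001 -0.002 -0.001 -0.001  0.   ] [-0.66923919  0.11581392 -2.36304348]
expected foot px (np.float64(235.64477008819998), np.float64(160.3118548253794)) [0.50246135 0.16389049 0.15096991]
[([0.355, -0.2887, 0.0166], 0.85), ([0.4479, 0.1963, 0.2099], 0.68), ([0.7554, -0.2812, 0.0178], 0.66)]
[]
mallet [[0.5357, 0.5465, -0.0001]]
plane [[0.5776, -0.5367, 0.0009]]
glue [[0.7759, -0.0916, -0.0005]]
```

Picture limit reached, so I'll check numerically for slip in the grip by comparing the dial in the wrist picture right after the lift with now.

```bash
python3 - <<'E'
import cv2,numpy as np
a=cv2.imread('pics/w3.png',0);b=cv2.imread('pics/w10.png',0)
t=a[118:262,206:352]
r=cv2.matchTemplate(b,t,cv2.TM_CCOEFF_NORMED);print(cv2.minMaxLoc(r)[1::2],'was (206,118)')
E
python3 - <<'E'
from plant import ctrl
print(ctrl.finish_job())
E
```

```text
(0.9207849502563477, (206, 118)) was (206,118)
the job is handed in; nothing more can be done
None
```

I took the gauge off its stand by the middle of its bar and pressed its foot on the broad plug, then on the narrow plug. I handed the job in at about 21 s, still holding the gauge lifted.

- **Presses:** each was held for about a second. The force change was about 2.8 N on the broad plug and slightly less certain on the narrow one, which matches roughly 6 mm of plunger travel. The pictures showed the foot on each plug, within about 2 mm of its centre, and the plunger not fully in.
- **Final pose:** the TCP was steady at z = 0.208, which puts the foot at about 0.151 m by calculation. The tool tilt was under 0.005 rad. In the wrist picture the dial was at exactly the same pixels as right after the first lift, so the gauge had not slipped in the grip.
- **Bystanders:** the mallet, plane and glue jar read the same positions as at the start, within about 2 mm.
- **Checks that disagreed:** the side camera read both the plug and the foot about 3–4 mm further in x than the top camera and the arm's own pose, so I used the offset between foot and plug rather than absolute positions.
- **Checks that failed:** the network did not find the gauge in the last wrist picture, though the side camera did. I could not view the last two pictures because the limit of 12 was reached, so the final state was checked by numbers only.

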